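# Unstack the seamer change parts into their storage dishes

### The arm

A 6-joint arm with a two-finger parallel gripper is mounted at the origin on a cart in front of the work surface, level with it; the furniture and walls round the work are solid. World frame = base frame: x ahead of the robot, y to its left, z up, the work surface at z = 0. Lengths are in m, angles in rad, forces in N, time in s.
With the tool pointing down it reaches from about 0.325 to 0.925 m from the base axis. Payload 3.1 kg.
Tool frame: the origin (TCP) lies between the finger pads; the fingertips stand 22 mm ahead of it and the grasp point (between the pads) lies 3 mm ahead of it (manip.tip_extent is the z of the fingertips in the tool frame, in m); z points along the fingers, y is the direction in which the jaws open and shut (so a half turn about z gives the same grasp; the last joint's range is limited). The gripper opens to 85 mm and grips with 20 to 120 N. Pads are 22 mm wide; open, the fingers measure 114 mm over their backs; the gripper's body (76 mm by 85 mm) begins 54 mm behind the grasp point. The pads swing forward as they close: fully open they stand 13 mm farther back than shut.
Start: joints at [1.104, 0.217, 1.613, -0, 1.311, -0.112], TCP at [0.217, 0.586, 0.222] pointing down, gripper open.
Joint ranges: [-2.75, 2.75], [-0.78, 2.1], [0.31, 2.55], [-1.13, 4.27], [0.13, 2.63], [-2.58, 2.58]. Speed limits (rad/s): [2.79, 2.79, 3.14, 3.14, 3.14, 3.14].

### API

Orientations are given as [roll, pitch, yaw] about the fixed x, y, z axes, in that order (R = Rz(yaw) Ry(pitch) Rx(roll)).
In Python, from cell import manip, imaging, order gives the robot as it stands.
- The arm moves only by the tool servo_tool, never from a script. Its argument "deltas" is one flat list of numbers, 6 for each row, row after row: the shift along the tool's x, y, z in cm, then the turn, a rotation vector about the tool's x, y, z in degrees. A call has 1 to 12 rows; each row shifts and turns the commanded pose from where the row before left it, along the tool's axes as they then stand; what a row does not reach is not made up. A row lasts 1/10 s, in which the tool goes at most 50 mm and 8.59 degrees, less where a joint would pass 70% of its speed; a pose out of reach is approached as far as the arm can. A call with a gripper value outside its range is refused whole. "fingers" is the closure, from 0 (fully open) to 1 (shut), set as the call begins (left out, the last holds). The fingers move at their own pace and stop on an object; "squeeze" is the grip in N (left out, the last holds). Time passes only in rows, so rows that do not move let the fingers close. It gives the time, the measured TCP pose, the force and the opening at its end, in the units of the state.
- manip.read_state(): the state, without advancing time (a new reading comes with each control period).
- imaging.snapshot(name): name is "scene" or "top"; returns a dict with "image" (400x640x3 uint8, red, green, blue), "fov_y" (degrees; the focal length in pixels is half the picture's height over the tangent of half this angle, whatever the lens; pixels are square), "cx", "cy" (the principal point, pixels), "R" (3x3) and "t" (3): a world point X has camera coordinates R X + t. Camera axes: x right, y down, z forward; pixel columns grow to the right and rows downward; lengths in m; the calibration is good to about 2 mm. A picture is of the moment at which its call begins. There is no depth.
- order.hand_in(): hands the job in, once; it reports no verdict.
The state is a dict: "time_s": time; "joint_positions": joint angles; "joint_vel": joint speeds; "joint_efforts": joint torques, N m; "ee_pos": TCP position; "eef_rot": TCP orientation; "ft_force": force on the tool from outside, world axes, zero at the start; "wrist_torque": the same for the moment, N m; "finger_gap": finger opening in m.
Only numpy, scipy, OpenCV 4.12 (cv2) and the standard library are available. Lean on these libraries where they do the work, as an engineer would, in place of code of your own. Each camera call takes 0.05 s, during which the arm holds its last target. There are 200 camera calls.

### The job

The can seamer's change parts were left in two piles: take the piles apart and stand every part flat in its own storage dish, inside the rim - each lifter plate (the wide parts) in the large dish of its colour, each chuck (the middle size) in the small dish of its colour, and the bare steel seaming roll in the blue dish. Keep every part upright all the way, with none tipped over, and leave all five standing at rest.

Things in the scene. Friction and masses are not known exactly. Their poses are not given: they have to be found in the camera images.
- lifter_red_c (a point): Lifter plate of the red seamer set, loose, 0.2 to 0.45 kg: upright cylinder 62 mm across, 48 mm high, red with a 10 mm steel foot; bottom part of one of the two piles. The point is its centre, half-way up (24 mm above its underside); z is its axis, up. It cannot be seen in full while a chuck stands on it: its red rim shows round the chuck.
- lifter_yellow_c (a point): Lifter plate of the yellow seamer set, loose, 0.2 to 0.45 kg: upright cylinder 62 mm across, 48 mm high, yellow with a 10 mm steel foot; bottom part of one of the two piles. The point is its centre, half-way up (24 mm above its underside); z is its axis, up. It cannot be seen in full while a chuck stands on it: its yellow rim shows round the chuck.
- chuck_red_c (a point): Seaming chuck of the red set, loose, 0.14 to 0.28 kg: upright cylinder 46 mm across, 48 mm high, red with an 8 mm steel foot; it stands loosely (no socket) about centred on one of the two lifter plates, not always that of its own colour. The point is its centre, half-way up (24 mm above its underside); z is its axis, up.
- chuck_yellow_c (a point): Seaming chuck of the yellow set, loose, 0.14 to 0.28 kg: upright cylinder 46 mm across, 48 mm high, yellow with an 8 mm steel foot; it stands loosely (no socket) about centred on one of the two lifter plates, not always that of its own colour. The point is its centre, half-way up (24 mm above its underside); z is its axis, up.
- roll_c (a point): Seaming roll, loose, 0.12 kg: upright cylinder 32 mm across, 48 mm high, all bare steel with a small groove near its foot; it stands loosely on one of the chucks, on top of the three-part pile. The point is its centre, half-way up (24 mm above its underside); z is its axis, up.
- dish_large_red: Large red round storage dish for the lifter plate, fixed on a flat grey tooling board (its top, 55 mm above the cart deck, is the surface everything stands on): 88 mm across outside, 80 mm across inside, flat floor 3 mm above the board, rim top 6 mm above the board. Origin: centre of its underside, on the top of the board; z up.
- dish_large_yellow: Large yellow round storage dish for the lifter plate, fixed on a flat grey tooling board (its top, 55 mm above the cart deck, is the surface everything stands on): 88 mm across outside, 80 mm across inside, flat floor 3 mm above the board, rim top 6 mm above the board. Origin: centre of its underside, on the top of the board; z up.
- dish_small_red: Small red round storage dish for the chuck, fixed on a flat grey tooling board (its top, 55 mm above the cart deck, is the surface everything stands on): 72 mm across outside, 64 mm across inside, flat floor 3 mm above the board, rim top 6 mm above the board. Origin: centre of its underside, on the top of the board; z up.
- dish_small_yellow: Small yellow round storage dish for the chuck, fixed on a flat grey tooling board (its top, 55 mm above the cart deck, is the surface everything stands on): 72 mm across outside, 64 mm across inside, flat floor 3 mm above the board, rim top 6 mm above the board. Origin: centre of its underside, on the top of the board; z up.
- dish_blue: Blue (the smallest) round storage dish for the seaming roll, fixed on a flat grey tooling board (its top, 55 mm above the cart deck, is the surface everything stands on): 58 mm across outside, 50 mm across inside, flat floor 3 mm above the board, rim top 6 mm above the board. Origin: centre of its underside, on the top of the board; z up.

How it is judged:
At the end, for the whole second after the job is handed in: Every part stands upright (within 0.06 rad), at rest, on the floor of its own dish (its centre less than 30 mm above the board), within 12 mm of the dish centre: lifter plates in the large and chucks in the small dishes of their colours, the roll in the blue dish (horizontal distance between lifter_red_c and dish_large_red below 0.012 m and z of lifter_red_c in the frame of dish_large_red below 0.03 m and angle between each of lifter_red_c, lifter_yellow_c, chuck_red_c, chuck_yellow_c, roll_c's own z axis and vertical below 0.06 rad and linear speed of each of lifter_red, lifter_yellow, chuck_red, chuck_yellow, roll below 0.02 m/s and horizontal distance between lifter_yellow_c and dish_large_yellow below 0.012 m and z of lifter_yellow_c in the frame of dish_large_yellow below 0.03 m and horizontal distance between chuck_red_c and dish_small_red below 0.012 m and z of chuck_red_c in the frame of dish_small_red below 0.03 m and horizontal distance between chuck_yellow_c and dish_small_yellow below 0.012 m and z of chuck_yellow_c in the frame of dish_small_yellow below 0.03 m and horizontal distance between roll_c and dish_blue below 0.012 m and z of roll_c in the frame of dish_blue below 0.03 m); the robot touches nothing.
It fails at once if a part is tipped over (leans more than 0.8 rad) (angle between any of lifter_red_c, lifter_yellow_c, chuck_red_c, chuck_yellow_c, roll_c's own z axis and vertical above 0.8 rad).
It also fails if it takes over 141 s, if anything falls off the work surface, if the arm or the gripper's body presses on something with over 40 N, if the wrist force passes 120 N, or if a joint passes its speed limit or range.

## Working session

There is one attempt and no reset: what is moved stays moved. The work goes in short steps, Python scripts to look and compute and a tool call to move; the robot and the scene stay as the last step left them, time stands still between calls to the robot, and variables do not carry over. Pictures are saved under pics/ and viewed, about 12 in all and at most 16, crops included, and the job is handed in when it is done.

Besides the shell and the picture viewer there is one more tool, called as name(argument=value, ...) on one line, values as JSON. servo_tool: Moves the arm, as the interface text tells. Its arguments: {"type":"object","properties":{"deltas":{"type":"array"},"fingers":{"type":"number"},"squeeze":{"type":"number"}},"required":["deltas"]}

```bash
mkdir -p pics; ls
python3 - <<'E'
from cell import manip, imaging, order
import cv2
print(manip.read_state(), manip.tip_extent)
for n in ("scene","top"):
    s=imaging.snapshot(n); cv2.imwrite(f"pics/{n}0.png",s["image"][:,:,::-1])
    print(n,s["fov_y"],s["cx"],s["cy"],s["R"],s["t"])
E
```

```text
pics
{'time_s': 0.0, 'joint_positions': array([ 1.10379373e+00,  2.17768494e-01,  1.61491711e+00, -1.06435692e-05,
        1.31129988e+00, -1.12224041e-01]), 'joint_vel': array([ 0.00096188, -0.00161045,  0.00181943,  0.00028981,  0.00125818,
       -0.00010575]), 'joint_efforts': array([ 1.82536896e-03, -3.96834469e+01, -3.03859806e+01,  9.36005654e-05,
        9.63346451e-03,  9.08495466e-07]), 'ee_pos': array([0.21673416, 0.58533202, 0.2208683 ]), 'eef_rot': array([-3.13921373e+00, -2.57753010e-04,  2.78681654e+00]), 'ft_force': array([ 0.35582202, -0.95100955, -0.11509895]), 'wrist_torque': array([-0.02875089, -0.03312103, -0.01942743]), 'finger_gap': 0.08536811206664704} 0.022
scene 52.7507674272083 319.3918011283518 208.63449980568598 [[ 0.89125251 -0.45332823 -0.01274658]
 [-0.3187627  -0.60620644 -0.72863166]
 [ 0.32258225  0.65345793 -0.68478714]] [-0.50015542  0.28205403  0.76182604]
top 50.76866187935505 312.3149001534089 206.97887163591423 [[-0.03941123 -0.99922141 -0.00182364]
 [-0.97532102  0.03886522 -0.21734395]
 [ 0.21724561 -0.00678715 -0.97609338]] [0.03061063 0.57985013 0.92714222]
```

View pics/scene0.png

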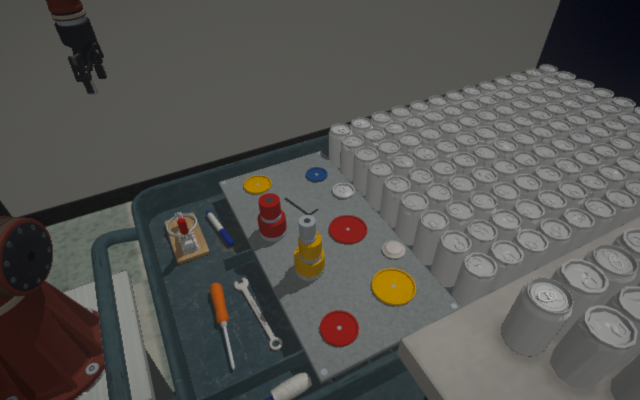

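View pics/top0.png

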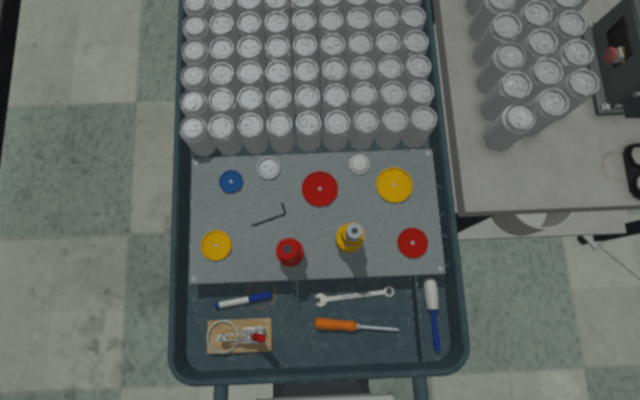

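```bash
cat > h.py <<'E'
import numpy as np, cv2
from cell import manip, imaging, order
def snap(n):
    s=imaging.snapshot(n); s["f"]=200/np.tan(np.radians(s["fov_y"]/2)); s["C"]=-s["R"].T@s["t"]; return s
def ray(s,uv,z):
    uv=np.atleast_2d(np.asarray(uv,float))
    d=np.c_[(uv[:,0]-s["cx"])/s["f"],(uv[:,1]-s["cy"])/s["f"],np.ones(len(uv))]@s["R"]
    return (s["C"]+d*((z-s["C"][2])/d[:,2])[:,None])[:,:2]
def proj(s,X):
    c=s["R"]@np.asarray(X,float)+s["t"]; return c[:2]/c[2]*s["f"]+[s["cx"],s["cy"]]
HUE=dict(red=[(0,8),(172,180)],yellow=[(18,32)],blue=[(100,125)])
def mask(s,col,smin=120):
    h=cv2.cvtColor(s["image"],cv2.COLOR_RGB2HSV); m=np.zeros(h.shape[:2],np.uint8)
    for a,b in HUE[col]: m|=cv2.inRange(h,(a,smin,50),(b,255,255))
    return m
def blobs(s,col,amin=80):
    cs,_=cv2.findContours(mask(s,col),cv2.RETR_EXTERNAL,cv2.CHAIN_APPROX_NONE)
    return [c[:,0,:] for c in cs if cv2.contourArea(c)>amin]
def circ(P):
    A=np.c_[2*P,np.ones(len(P))]; x=np.linalg.lstsq(A,(P**2).sum(1),rcond=None)[0]
    return x[:2],np.sqrt(x[2]+x[0]**2+x[1]**2)
E
python3 - <<'E'
from h import *
np.set_printoptions(precision=4,suppress=True)
for n in ("scene","top"):
    s=snap(n); print(n,s["C"],s["f"])
    for col in HUE:
        for c in blobs(s,col):
            P=ray(s,c,0.061); m,r=circ(P); print(col,c.mean(0).round(1),m,"D",round(2*r,4), "res",np.std(np.linalg.norm(P-m,axis=1)).round(4))
    b=(220,180,340,290) if n=="scene" else (270,210,380,280)
    cv2.imwrite(f"pics/crop_{n}.png",cv2.resize(s["image"][b[1]:b[3],b[0]:b[2],::-1],None,fx=6,fy=6,interpolation=cv2.INTER_CUBIC))
E
```

```text
scene [ 0.2899 -0.5536  0.7208] 403.3323965029796
red [338.8 327.8] [ 0.4894 -0.2213] D 0.0701 res 0.0006
red [ 66.7 345.8] [ 0.0376 -0.0121] D 0.1543 res 0.0347
red [182.3 225.5] [0.2961 0.1725] D 0.0393 res 0.0069
red [ 15.1 232. ] [-0.038   0.3129] D 0.0975 res 0.0089
red [347.5 229. ] [ 0.6271 -0.0124] D 0.0863 res 0.0009
red [270.6 215.5] [0.4904 0.1126] D 0.1122 res 0.0171
yellow [393.3 286.3] [ 0.6292 -0.1902] D 0.0873 res 0.0007
yellow [309.5 254.1] [ 0.5187 -0.0432] D 0.0908 res 0.0105
yellow [257.3 183.9] [0.5019 0.2333] D 0.072 res 0.0011
blue [226.3 237. ] [0.3752 0.0911] D 0.0411 res 0.0076
blue [316.  174.1] [0.6531 0.1988] D 0.0536 res 0.001
top [0.3653 0.0143 1.0311] 421.4964739935987
red [289.3 251.8] [0.4781 0.0647] D 0.0617 res 0.001
red [412.3 242.4] [ 0.4882 -0.2203] D 0.0679 res 0.0006
red [319.2 188.5] [ 0.626  -0.0109] D 0.0836 res 0.0007
yellow [215.7 245.2] [0.5002 0.2346] D 0.0692 res 0.0007
yellow [348.9 238.3] [ 0.505  -0.0748] D 0.0569 res 0.0079
yellow [394.  184.6] [ 0.6284 -0.1892] D 0.0856 res 0.0007
blue [434.8 330.5] [ 0.291  -0.2532] D 0.0539 res 0.0121
blue [259.6 296.4] [0.3802 0.1339] D 0.0363 res 0.0064
blue [230.7 181.3] [0.6519 0.2002] D 0.0527 res 0.0006
```

View pics/crop_scene.png

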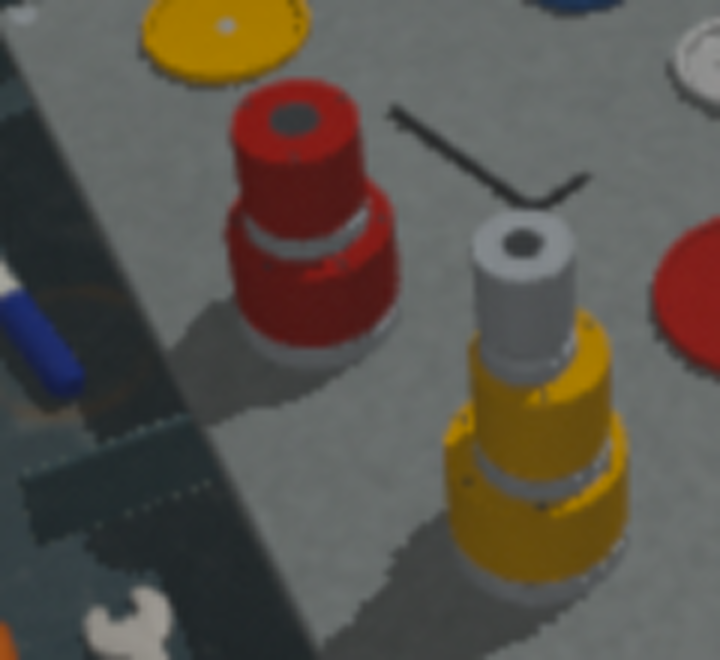

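View pics/crop_top.png

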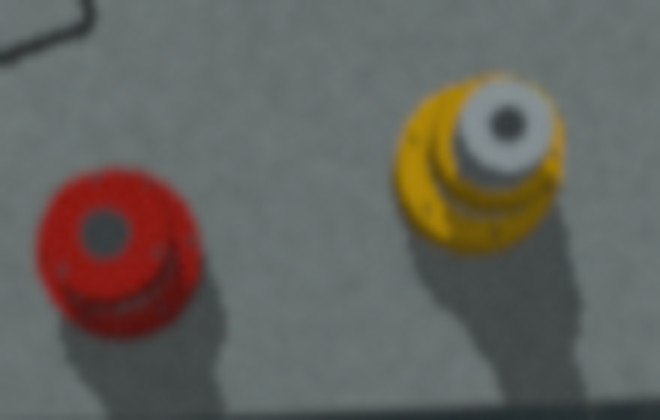

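Run:
```python
from h import *
np.set_printoptions(precision=4,suppress=True)
S,T=snap("scene"),snap("top")
px=dict(red=((268.6,199.3),(287.1,248.4),.151),roll=((306.6,219.9),(354.4,230.2),.199))
for k,(a,b,z) in px.items(): print(k,ray(S,a,z),ray(T,b,z))
# dark hole centroids, automatically
for s,nm in ((S,0),(T,1)):
    for k,v in px.items():
        u=np.array(v[nm]); x0,y0=(u-6).astype(int); g=cv2.cvtColor(s["image"],cv2.COLOR_RGB2GRAY)[y0:y0+13,x0:x0+13]
        hs=cv2.cvtColor(s["image"],cv2.COLOR_RGB2HSV)[y0:y0+13,x0:x0+13]
        m=(hs[...,1]<90) if k=="red" else (g<110)
        n,l,st,c=cv2.connectedComponentsWithStats(m.astype(np.uint8)); i=l[6,6]
        print(k,st[i],c[i]+[x0,y0],ray(s,c[i]+[x0,y0],v[2]))
# yellow chuck/lifter: red lifter: front can base
print("can base",ray(T,(200,157),0.0),ray(T,(196,113),0.12), ray(S,(330,125),.12))
```

```text
red [[0.4761 0.0661]] [[0.4745 0.0645]]
roll [[ 0.5013 -0.0716]] [[ 0.4997 -0.0736]]
red [ 3  5  8  4 28] [268.5 199.5] [[0.4757 0.0656]]
roll [ 4  5  7  5 30] [306.7333 220.1   ] [[ 0.5012 -0.0722]]
red [ 3  3  7  8 40] [287.  248.5] [[0.4743 0.0647]]
roll [ 3  4  7  6 31] [354.2581 230.3548] [[ 0.4994 -0.0733]]
can base [[0.7381 0.291 ]] [[0.8032 0.2701]] [[0.7536 0.3096]]
```

servo_tool(deltas=[0,0,-1.3,0,0,-6.77,0,0,-1.3,0,0,-6.77,0,0,-1.3,0,0,-6.77,-1.58,-3.66,0,0,0,0,-1.58,-3.66,0,0,0,0,-1.58,-3.66,0,0,0,0,-1.58,-3.66,0,0,0,0,-1.58,-3.66,0,0,0,0,-1.58,-3.66,0,0,0,0,-1.58,-3.66,0,0,0,0,-1.58,-3.66,0,0,0,0,-1.58,-3.66,0,0,0,0])

```text
time_s: 1.5
ee_pos: [0.3595, 0.2552, 0.2614]
eef_rot: [3.141, 0.001, -3.142]
ft_force: [1.4, -0.1, -0.1]
finger_gap: 0.0853
```

servo_tool(deltas=[-1.58,-3.66,0,0,0,0,-1.58,-3.66,0,0,0,0,-1.58,-3.66,0,0,0,0,-1.58,-3.66,0,0,0,0,-1.58,-3.66,0,0,0,0,-1.58,-3.66,0,0,0,0,-1.58,-3.66,0,0,0,0,-1.58,-3.66,0,0,0,0,-1.58,-3.66,0,0,0,0,0,0,0,0,0,0,0,0,0,0,0,0,0,0,0,0,0,0])

```text
time_s: 2.7
ee_pos: [0.5008, -0.072, 0.261]
eef_rot: [3.141, -0.001, -3.141]
ft_force: [-0.4, 0.2, -0.1]
finger_gap: 0.0857
```

servo_tool(deltas=[0,-0.05,1.5,0,0,0,0,0,1.5,0,0,0,0,0,1.5,0,0,0,0,0,1.5,0,0,0,0,0,1.2,0,0,0,0,0,0.7,0,0,0,0,0,0,0,0,0,0,0,0,0,0,0], fingers=0.3)

```text
time_s: 3.5
ee_pos: [0.5016, -0.0734, 0.1824]
eef_rot: [-3.141, 0.0, 3.141]
ft_force: [-0.3, -0.8, -0.2]
finger_gap: 0.0602
```

servo_tool(deltas=[0,0,0,0,0,0,0,0,0,0,0,0,0,0,0,0,0,0,0,0,0,0,0,0,0,0,0,0,0,0,0,0,0,0,0,0,0,0,0,0,0,0,0,0,0,0,0,0], fingers=1, squeeze=30)

```text
time_s: 4.3
ee_pos: [0.5021, -0.0735, 0.1833]
eef_rot: [-3.141, 0.002, 3.141]
ft_force: [0.1, -0.2, 4.6]
finger_gap: 0.03
```

servo_tool(deltas=[0,0,-0.3,0,0,0,0,0,-0.7,0,0,0,0,0,-1.5,0,0,0,0,0,-2,0,0,0,0,0,-2,0,0,0,0,0,-1.5,0,0,0,0,0,0,0,0,0,0,0,0,0,0,0])

```text
time_s: 5.1
ee_pos: [0.5013, -0.0733, 0.2624]
eef_rot: [-3.141, 0.0, 3.141]
ft_force: [-0.4, 0.0, -2.0]
finger_gap: 0.0298
```

servo_tool(deltas=[-0.8,1.3,0,0,0,0,-1.5,2.7,0,0,0,0,-1.8,3.3,0,0,0,0,-1.9,3.5,0,0,0,0,-1.9,3.5,0,0,0,0,-1.9,3.5,0,0,0,0,-1.9,3.5,0,0,0,0,-1.8,3.0,0,0,0,0,-1.1,2.0,0,0,0,0,-0.5,1.0,0,0,0,0,0,0,0,0,0,0,0,0,0,0,0,0])

```text
time_s: 6.3
ee_pos: [0.6516, 0.1992, 0.2611]
eef_rot: [-3.141, -0.002, 3.141]
ft_force: [-0.2, 0.9, -1.7]
finger_gap: 0.0302
```

Run:
```python
from h import *
st=manip.read_state(); print(st["ee_pos"],st["ft_force"],st["finger_gap"])
S,T=snap("scene"),snap("top")
a=S["image"][60:300,200:440]; b=T["image"][100:340,180:420]
cv2.imwrite("pics/a1.png",cv2.resize(np.hstack([a,b])[:,:,::-1],(800,400)))
for z in (.151,):
  for c in blobs(S,"yellow"): print(c.mean(0), c.min(0),c.max(0))
```

```text
[0.65163471 0.19920225 0.26113803] [-0.23538954  0.8810501  -1.68584292] 0.030153390097066492
[393.26956522 286.27826087] [371 268] [415 305]
[309.16239316 253.57264957] [294 230] [324 276]
[257.23880597 183.92537313] [244 175] [271 193]
```

View pics/a1.png

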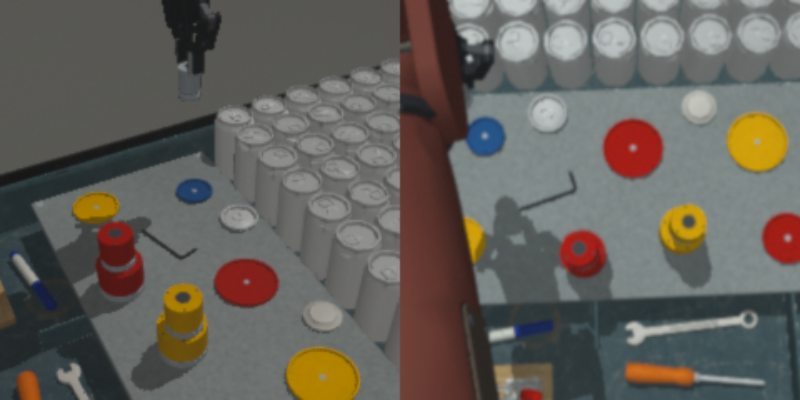

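servo_tool(deltas=[-0.05,0,1,0,0,0,0,0,2,0,0,0,0,0,2.5,0,0,0,0,0,2.5,0,0,0,0,0,2.5,0,0,0,0,0,2.5,0,0,0,0,0,2,0,0,0,0,0,1,0,0,0,0,0,0.6,0,0,0,0,0,0.2,0,0,0,0,0,0,0,0,0])

```text
time_s: 7.5
ee_pos: [0.6535, 0.1996, 0.0951]
eef_rot: [3.141, 0.001, 3.141]
ft_force: [0.9, 0.2, -0.3]
finger_gap: 0.0298
```

servo_tool(deltas=[0,0,0.1,0,0,0,0,0,0.1,0,0,0,0,0,0.05,0,0,0,0,0,0,0,0,0])

```text
time_s: 7.9
ee_pos: [0.653, 0.1997, 0.0919]
eef_rot: [3.142, 0.0, 3.141]
ft_force: [0.1, 0.4, -1.3]
finger_gap: 0.0302
```

servo_tool(deltas=[0,0,0.1,0,0,0,0,0,0.1,0,0,0,0,0,0,0,0,0])

```text
time_s: 8.2
ee_pos: [0.6533, 0.1997, 0.0905]
eef_rot: [3.141, 0.001, 3.141]
ft_force: [-0.9, 0.1, 2.2]
finger_gap: 0.03
```

servo_tool(deltas=[0,0,0,0,0,0,0,0,0,0,0,0,0,0,0,0,0,0,0,0,0,0,0,0,0,0,-0.5,0,0,0,0,0,-1,0,0,0,0,0,-2,0,0,0,0,0,-3,0,0,0,0,0,-3,0,0,0,0,0,-3,0,0,0,0,0,-2,0,0,0,0,0,0,0,0,0], fingers=0.35)

```text
time_s: 9.4
ee_pos: [0.6558, 0.2003, 0.2411]
eef_rot: [3.14, 0.01, 3.141]
ft_force: [-0.1, 1.1, 1.2]
finger_gap: 0.0555
```

Run:
```python
from h import *
np.set_printoptions(precision=4,suppress=True)
st=manip.read_state(); print(st["ee_pos"],st["ft_force"],st["finger_gap"])
S,T=snap("scene"),snap("top")
b=S["image"][140:300,230:430]; cv2.imwrite("pics/a2.png",cv2.resize(b[:,:,::-1],(800,640)[:2] if 0 else (750,600)))
# yellow chuck top hole, z=.151
for s,nm in ((S,"S"),(T,"T")):
    for k,P in (("ychuck",[.5,-.0725,.151]),("rchuck",[.475,.065,.151]),("roll",[.653,.1995,.106])):
        u=proj(s,P); x0,y0=(u-7).round().astype(int); hs=cv2.cvtColor(s["image"],cv2.COLOR_RGB2HSV)[y0:y0+15,x0:x0+15]
        m=(hs[...,1]<100) if k!="roll" else (hs[...,2]<100)
        n,l,stt,c=cv2.connectedComponentsWithStats(m.astype(np.uint8)); i=l[7,7]
        print(nm,k,u,stt[i],c[i]+[x0,y0],ray(s,c[i]+[x0,y0],P[2]))
```

```text
[0.6558 0.2003 0.2411] [-0.0562  1.0793  1.1889] 0.055454250756252974
S ychuck [307.0738 238.1919] [ 6  5  8  6 37] [309.4865 238.0811] [[ 0.5042 -0.0744]]
S rchuck [268.2972 199.7639] [ 4  4  8  5 30] [268.5667 199.3333] [[0.476 0.066]]
S roll [315.4935 159.9836] [ 5  6  4  3 10] [314.5 159.8] [[0.6511 0.2014]]
T ychuck [351.7078 233.796 ] [ 5  3  7  6 36] [352.8333 232.5   ] [[ 0.5027 -0.075 ]]
T rchuck [286.8416 248.1875] [ 4  4  7  8 43] [286.9767 248.4186] [[0.4745 0.0647]]
T roll [227.2173 175.3642] [6 7 3 4 8] [227.  176.5] [[0.6503 0.2   ]]
```

View pics/a2.png

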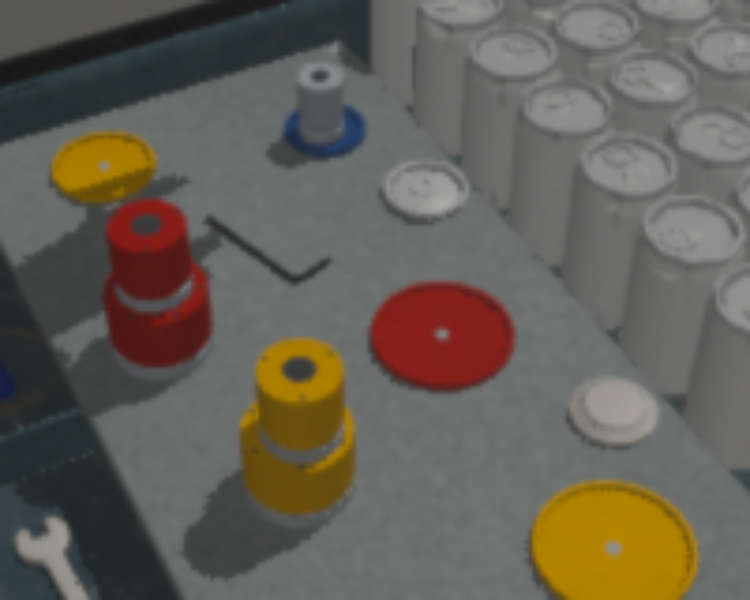

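servo_tool(deltas=[0.8,-1.4,0,0,0,0,1.5,-2.7,0,0,0,0,1.8,-3.3,0,0,0,0,1.9,-3.5,0,0,0,0,1.9,-3.5,0,0,0,0,1.9,-3.5,0,0,0,0,1.9,-3.5,0.5,0,0,0,1.8,-3.0,0.5,0,0,0,1.0,-2.0,0.5,0,0,0,0.5,-1.0,0,0,0,0,0,0,0,0,0,0,0,0,0,0,0,0], fingers=0.1)

```text
time_s: 10.7
ee_pos: [0.5029, -0.0737, 0.2193]
eef_rot: [3.141, -0.0, 3.141]
ft_force: [0.2, -0.4, 0.7]
finger_gap: 0.0771
```

servo_tool(deltas=[-0.05,-0.1,1,0,0,0,0,0,1.5,0,0,0,0,0,2,0,0,0,0,0,2,0,0,0,0,0,1.3,0,0,0,0,0,0.7,0,0,0,0,0,0,0,0,0,0,0,0,0,0,0])

```text
time_s: 11.5
ee_pos: [0.5038, -0.0753, 0.1351]
eef_rot: [-3.141, 0.001, 3.142]
ft_force: [1.2, -0.3, 0.5]
finger_gap: 0.0768
```

servo_tool(deltas=[0,0,0,0,0,0,0,0,0,0,0,0,0,0,0,0,0,0,0,0,0,0,0,0,0,0,0,0,0,0,0,0,0,0,0,0,0,0,0,0,0,0,0,0,0,0,0,0], fingers=1, squeeze=35)

```text
time_s: 12.3
ee_pos: [0.5042, -0.0754, 0.1361]
eef_rot: [-3.141, 0.002, 3.141]
ft_force: [-1.4, 1.4, 5.5]
finger_gap: 0.0432
```

servo_tool(deltas=[0,0,-0.3,0,0,0,0,0,-0.7,0,0,0,0,0,-1.5,0,0,0,0,0,-2.5,0,0,0,0,0,-3,0,0,0,0,0,-3,0,0,0,0,0,-1.5,0,0,0,0,0,0,0,0,0,0,0,0,0,0,0])

```text
time_s: 13.2
ee_pos: [0.5026, -0.0752, 0.2585]
eef_rot: [3.141, -0.002, 3.141]
ft_force: [-0.7, 0.1, -2.5]
finger_gap: 0.043
```

servo_tool(deltas=[0,1.2,0,0,0,0,0,2.5,0,0,0,0,0,3.5,0,0,0,0,0,4.2,0,0,0,0,0,4.2,0,0,0,0,0,4.2,0,0,0,0,0,4.2,0,0,0,0,0,3.5,0,0,0,0,0,2.2,0,0,0,0,0.1,1.2,0,0,0,0,0,0,0,0,0,0,0,0,0,0,0,0])

```text
time_s: 14.4
ee_pos: [0.5018, 0.2331, 0.2586]
eef_rot: [-3.14, -0.002, 3.141]
ft_force: [-0.4, -0.4, -1.9]
finger_gap: 0.0433
```

servo_tool(deltas=[0,0,1,0,0,0,0,0,2,0,0,0,0,0,2.5,0,0,0,0,0,2.5,0,0,0,0,0,2.5,0,0,0,0,0,2.5,0,0,0,0,0,2,0,0,0,0,0,0.8,0,0,0,0,0,0.4,0,0,0,0,0,0,0,0,0,0,0,0,0,0,0])

```text
time_s: 15.5
ee_pos: [0.5035, 0.2338, 0.099]
eef_rot: [3.141, 0.002, 3.141]
ft_force: [0.5, 0.7, -1.6]
finger_gap: 0.0431
```

servo_tool(deltas=[0.1,0,0.3,0,0,0,0.1,0,0.2,0,0,0,0,0,0.1,0,0,0,0,0,0.1,0,0,0,0,0,0.05,0,0,0,0,0,0,0,0,0])

```text
time_s: 16.1
ee_pos: [0.5006, 0.2339, 0.0912]
eef_rot: [3.142, 0.0, 3.141]
ft_force: [-3.3, -0.6, 5.8]
finger_gap: 0.0433
```

servo_tool(deltas=[0,0,0,0,0,0,0,0,0,0,0,0,0,0,0,0,0,0,0,0,0,0,0,0,0,0,-0.5,0,0,0,0,0,-1,0,0,0,0,0,-2,0,0,0,0,0,-3,0,0,0,0,0,-3,0,0,0,0,0,-2,0,0,0,0,0,-1,0,0,0,0,0,0,0,0,0], fingers=0.15)

```text
time_s: 17.3
ee_pos: [0.5018, 0.2342, 0.2177]
eef_rot: [3.14, 0.004, 3.141]
ft_force: [0.2, 1.3, -0.1]
finger_gap: 0.0723
```

servo_tool(deltas=[0.3,-1,0,0,0,0,0.3,-2,0,0,0,0,0.3,-3,0,0,0,0,0.3,-3,0,0,0,0,0.3,-3,0,0,0,0,0.3,-2.5,0,0,0,0,0.4,-1.5,0,0,0,0,0.3,-0.9,0,0,0,0,0,0,0,0,0,0,0,0,0,0,0,0], fingers=0.1)

```text
time_s: 18.3
ee_pos: [0.4748, 0.0649, 0.2145]
eef_rot: [3.141, -0.001, 3.141]
ft_force: [-0.5, -0.1, 0.9]
finger_gap: 0.0766
```

Well above the red chuck; lower to z 0.135, grip, lift.

servo_tool(deltas=[0,0,1,0,0,0,0,0,1.5,0,0,0,0,0,2,0,0,0,0,0,1.7,0,0,0,0,0,1.2,0,0,0,0,0,0.5,0,0,0,0,0,0,0,0,0,0,0,0,0,0,0])

```text
time_s: 19.1
ee_pos: [0.4759, 0.0649, 0.1368]
eef_rot: [3.142, 0.001, 3.142]
ft_force: [0.1, 0.0, -0.5]
finger_gap: 0.0769
```

servo_tool(deltas=[0,0,0,0,0,0,0,0,0,0,0,0,0,0,0,0,0,0,0,0,0,0,0,0,0,0,0,0,0,0,0,0,0,0,0,0,0,0,0,0,0,0,0,0,0,0,0,0], fingers=1, squeeze=35)

```text
time_s: 19.9
ee_pos: [0.4761, 0.0647, 0.1375]
eef_rot: [-3.142, 0.002, 3.141]
ft_force: [-2.5, -0.3, 5.7]
finger_gap: 0.0427
```

servo_tool(deltas=[0,0,-0.3,0,0,0,0,0,-0.7,0,0,0,0,0,-1.5,0,0,0,0,0,-2.5,0,0,0,0,0,-3,0,0,0,0,0,-2,0,0,0,0,0,-1,0,0,0,0,0,0,0,0,0,0,0,0,0,0,0])

```text
time_s: 20.8
ee_pos: [0.4746, 0.0647, 0.245]
eef_rot: [3.142, -0.002, 3.141]
ft_force: [-0.3, 1.2, -2.6]
finger_gap: 0.0425
```

servo_tool(deltas=[-0.14,-1.2,0,0,0,0,-0.14,-2.5,0,0,0,0,-0.14,-3.5,0,0,0,0,-0.14,-4,0,0,0,0,-0.14,-4,0,0,0,0,-0.14,-4,0,0,0,0,-0.14,-3.5,0,0,0,0,-0.14,-3,0,0,0,0,-0.1,-1.8,0,0,0,0,-0.1,-1.05,0,0,0,0,0,0,0,0,0,0,0,0,0,0,0,0])

```text
time_s: 22.0
ee_pos: [0.4883, -0.2198, 0.2457]
eef_rot: [3.14, -0.001, -3.141]
ft_force: [-0.4, 0.3, -2.5]
finger_gap: 0.0428
```

servo_tool(deltas=[0,0,1,0,0,0,0,0,2,0,0,0,0,0,2.5,0,0,0,0,0,2.5,0,0,0,0,0,2.5,0,0,0,0,0,2,0,0,0,0,0,1.3,0,0,0,0,0,0.7,0,0,0,0,0,0.3,0,0,0,0,0,0,0,0,0,0,0,0,0,0,0])

```text
time_s: 23.1
ee_pos: [0.4894, -0.2212, 0.0993]
eef_rot: [-3.14, 0.002, 3.141]
ft_force: [0.0, -0.2, -2.4]
finger_gap: 0.0431
```

servo_tool(deltas=[0,0,0.3,0,0,0,0,0,0.2,0,0,0,0,0,0.1,0,0,0,0,0,0,0,0,0,0,0,0,0,0,0])

```text
time_s: 23.6
ee_pos: [0.4886, -0.2209, 0.0927]
eef_rot: [-3.141, 0.0, 3.141]
ft_force: [-0.9, -0.7, 1.9]
finger_gap: 0.0429
```

Contact. Release and rise, then look.

servo_tool(deltas=[0,0,0,0,0,0,0,0,0,0,0,0,0,0,0,0,0,0,0,0,0,0,0,0,0,0,-0.5,0,0,0,0,0,-1,0,0,0,0,0,-2,0,0,0,0,0,-3,0,0,0,0,0,-3,0,0,0,0,0,-2,0,0,0,0,0,-1,0,0,0,0,0,0,0,0,0], fingers=0.1)

```text
time_s: 24.8
ee_pos: [0.4897, -0.2215, 0.2197]
eef_rot: [-3.139, 0.004, 3.141]
ft_force: [0.3, 0.8, -1.3]
finger_gap: 0.0772
```

Run:
```python
from h import *
S,T=snap("scene"),snap("top")
b=S["image"][130:350,200:440]; c=T["image"][140:290,180:450]
cv2.imwrite("pics/a3.png",np.vstack([cv2.resize(b[:,:,::-1],(400,366)).copy()])); 
cv2.imwrite("pics/a3.png",np.hstack([cv2.resize(b[:,:,::-1],(400,367)),cv2.copyMakeBorder(cv2.resize(c[:,:,::-1],(400,222)),0,145,0,0,cv2.BORDER_CONSTANT)]))
np.set_printoptions(precision=4,suppress=True)
for s,nm in ((S,"S"),(T,"T")):
    for k,P in (("ylift",[.503,-.0745,.103]),("rlift",[.475,.065,.103]),("ychuck",[.501,.234,.106]),("rchuck",[.4888,-.2208,.106])):
        u=proj(s,P); x0,y0=(u-7).round().astype(int); hs=cv2.cvtColor(s["image"],cv2.COLOR_RGB2HSV)[y0:y0+15,x0:x0+15]
        m=(hs[...,1]<110)
        n,l,stt,c=cv2.connectedComponentsWithStats(m.astype(np.uint8)); i=l[7,7]
        print(nm,k,u,stt[i],c[i]+[x0,y0],ray(s,c[i]+[x0,y0],P[2]))
```

```text
S ylift [309.6725 254.6518] [ 2  3  9  6 45] [308.7556 253.5556] [[ 0.5026 -0.0711]]
S rlift [270.4688 215.9961] [ 4  5  9  6 40] [270.925 216.225] [[0.4756 0.0639]]
S ychuck [254.6714 169.765 ] [ 4  5  6  4 17] [254.4118 169.5882] [[0.5007 0.235 ]]
S rchuck [339.0423 313.6006] [ 2  2 10  9 65] [338.6923 313.2154] [[ 0.4886 -0.2198]]
T ylift [350.5945 235.7791] [ 2  5  8  7 44] [349.4773 236.9091] [[ 0.5006 -0.0719]]
T rlift [288.1655 250.8415] [ 4  4  9  8 53] [289.0943 251.283 ] [[0.4739 0.063 ]]
T ychuck [211.2813 241.9646] [ 4  5  7  7 36] [211.1944 243.0556] [[0.4986 0.2342]]
T rchuck [417.2093 239.3337] [ 0  0 13 12 75] [416.1867 237.6533] [[ 0.4926 -0.2189]]
```

View pics/a3.png

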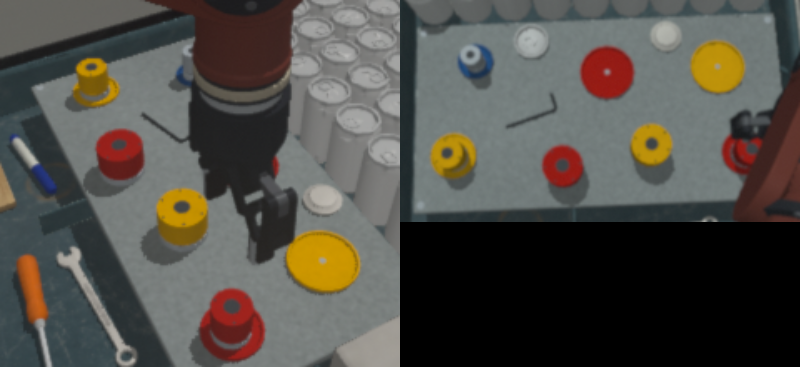

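servo_tool(deltas=[-0.15,0.7,0,0,0,0,-0.15,1.5,0,0,0,0,-0.2,2.5,0,0,0,0,-0.2,3,0,0,0,0,-0.2,3,0,0,0,0,-0.15,2.2,0,0,0,0,-0.13,1.3,0,0,0,0,-0.1,0.75,0,0,0,0,0,0,0,0,0,0,0,0,0,0,0,0], fingers=0)

```text
time_s: 25.9
ee_pos: [0.5013, -0.0717, 0.2171]
eef_rot: [-3.141, -0.0, 3.141]
ft_force: [0.5, -0.4, -0.9]
finger_gap: 0.0855
```

servo_tool(deltas=[0,0,1,0,0,0,0,0,2,0,0,0,0,0,2,0,0,0,0,0,2,0,0,0,0,0,2,0,0,0,0,0,1.8,0,0,0,0,0,1.2,0,0,0,0,0,0.5,0,0,0,0,0,0,0,0,0,0,0,0,0,0,0])

```text
time_s: 26.9
ee_pos: [0.5019, -0.0717, 0.0928]
eef_rot: [-3.141, 0.001, 3.141]
ft_force: [-0.6, -0.2, 1.4]
finger_gap: 0.0855
```

servo_tool(deltas=[0,0,0.3,0,0,0,0,0,0.1,0,0,0,0,0,0,0,0,0])

```text
time_s: 27.2
ee_pos: [0.5015, -0.0713, 0.0885]
eef_rot: [-3.141, 0.0, 3.141]
ft_force: [-0.9, 0.6, 0.5]
finger_gap: 0.0851
```

servo_tool(deltas=[0,0,0,0,0,0,0,0,0,0,0,0,0,0,0,0,0,0,0,0,0,0,0,0,0,0,0,0,0,0,0,0,0,0,0,0,0,0,0,0,0,0,0,0,0,0,0,0], fingers=1, squeeze=50)

```text
time_s: 28.0
ee_pos: [0.507, -0.0725, 0.0939]
eef_rot: [-3.139, 0.012, 3.141]
ft_force: [0.3, 1.6, 16.5]
finger_gap: 0.0005
```

servo_tool(deltas=[0,0,-0.3,0,0,0,0,0,-0.7,0,0,0,0,0,-1.5,0,0,0,0,0,-2,0,0,0,0,0,-2,0,0,0,0,0,-1.5,0,0,0,0,0,-1,0,0,0,0,0,0,0,0,0,0,0,0,0,0,0])

```text
time_s: 28.9
ee_pos: [0.5007, -0.0712, 0.1775]
eef_rot: [3.141, -0.001, 3.141]
ft_force: [-0.7, -0.2, -0.1]
finger_gap: 0.0006
```

Run:
```python
from h import *
S,T=snap("scene"),snap("top")
b=S["image"][130:350,200:440]; c=T["image"][140:290,180:450]
cv2.imwrite("pics/a4.png",np.hstack([cv2.resize(b[:,:,::-1],(400,367)),cv2.copyMakeBorder(cv2.resize(c[:,:,::-1],(400,222)),0,145,0,0,cv2.BORDER_CONSTANT)]))
```

```text
(no output)
```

View pics/a4.png

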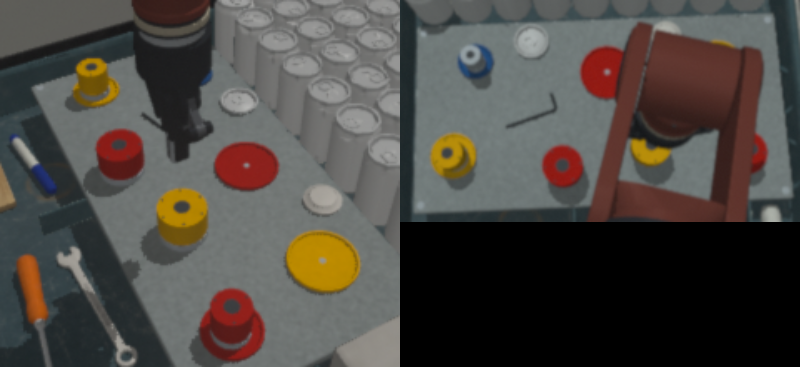

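Run:
```python
from h import *
np.set_printoptions(precision=4,suppress=True)
S=snap("scene"); st=manip.read_state(); print(st)
for k,P in (("ylift",[.503,-.0745,.103]),("rlift",[.475,.065,.103])):
    u=proj(S,P); x0,y0=(u-7).round().astype(int); hs=cv2.cvtColor(S["image"],cv2.COLOR_RGB2HSV)[y0:y0+15,x0:x0+15]
    n,l,stt,c=cv2.connectedComponentsWithStats((hs[...,1]<110).astype(np.uint8)); i=l[7,7]
    print(k,u,stt[i],c[i]+[x0,y0],ray(S,c[i]+[x0,y0],P[2]))
for c in blobs(S,"yellow"): print(c.mean(0),c.min(0),c.max(0))
print(proj(S,[.5,-.0715,.055]))
cv2.imwrite("pics/a5.png",cv2.resize(S["image"][190:300,250:370,::-1],(720,600*110//100)[:2] if 0 else (650,596),interpolation=cv2.INTER_CUBIC))
```

```text
{'time_s': 29.05, 'joint_positions': array([-0.28  ,  0.0073,  1.9326, -0.    ,  1.2043, -1.8505]), 'joint_vel': array([ 0.0004, -0.001 , -0.0045,  0.0022,  0.0011, -0.0006]), 'joint_efforts': array([  0.0028, -29.4932, -29.1324,  -0.0004,   0.0025,  -0.    ]), 'ee_pos': array([ 0.5004, -0.071 ,  0.1768]), 'eef_rot': array([ 3.1409, -0.0025,  3.1413]), 'ft_force': array([-0.534 ,  0.1821,  0.1723]), 'wrist_torque': array([-0.0277,  0.0181, -0.0075]), 'finger_gap': -0.00012703546791043927}
ylift [309.6725 254.6518] [ 2  3  9  6 45] [308.7556 253.5556] [[ 0.5026 -0.0711]]
rlift [270.4688 215.9961] [ 4  5  9  6 40] [270.925 216.225] [[0.4756 0.0639]]
[393.2696 286.2696] [371 268] [415 305]
[308.9583 259.1875] [294 243] [324 276]
[256.1059 179.5294] [244 165] [271 193]
[308.4194 269.1978]
```

View pics/a5.png

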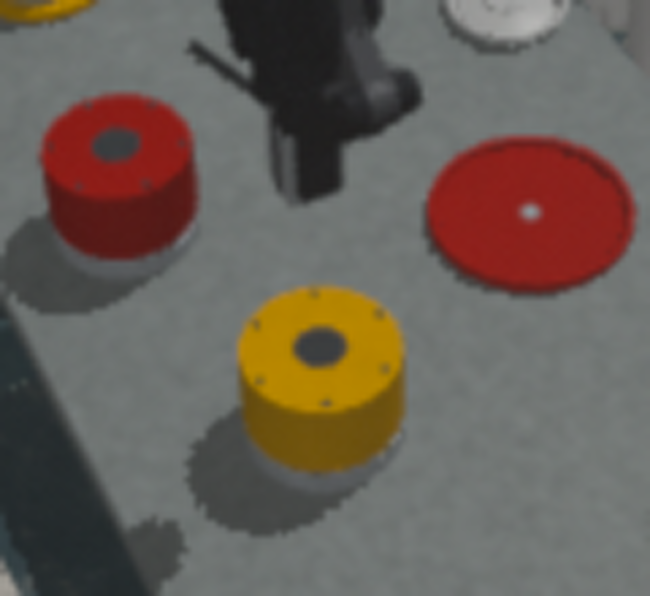

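servo_tool(deltas=[0,0,0,0,0,0,0,0,0,0,0,0,0,0,0,0,0,0,0,0,0,0,0,0,0,0,0,0,0,0,0,0,0,0,0,0,0,0,0,0,0,0,0,0,0,0,0,0], fingers=0, squeeze=25)

```text
time_s: 29.85
ee_pos: [0.5013, -0.0713, 0.1783]
eef_rot: [3.142, 0.0, 3.141]
ft_force: [0.2, -0.6, -0.8]
finger_gap: 0.0856
```

servo_tool(deltas=[-0.1,0,1,0,0,0,0,0,2,0,0,0,0,0,2,0,0,0,0,0,2,0,0,0,0,0,1.4,0,0,0,0,0,0.7,0,0,0,0,0,0.3,0,0,0,0,0,0.2,0,0,0,0,0,0,0,0,0,0,0,0,0,0,0])

```text
time_s: 30.85
ee_pos: [0.5031, -0.0715, 0.083]
eef_rot: [-3.141, 0.002, 3.141]
ft_force: [0.3, 0.9, 0.7]
finger_gap: 0.0854
```

servo_tool(deltas=[0,0,0,0,0,0,0,0,0,0,0,0,0,0,0,0,0,0,0,0,0,0,0,0], fingers=0.32, squeeze=25)

```text
time_s: 31.25
ee_pos: [0.5028, -0.0716, 0.0831]
eef_rot: [-3.141, 0.001, 3.141]
ft_force: [-1.6, 0.2, 5.6]
finger_gap: 0.0601
```

servo_tool(deltas=[0,0,0,0,0,0,0,0,0,0,0,0,0,0,0,0,0,0,0,0,0,0,0,0], fingers=0.45, squeeze=30)

```text
time_s: 31.65
ee_pos: [0.5028, -0.0716, 0.0832]
eef_rot: [-3.141, 0.001, 3.141]
ft_force: [-1.8, 0.2, 5.4]
finger_gap: 0.0604
```

servo_tool(deltas=[0,0,-0.2,0,0,0,0,0,-0.4,0,0,0,0,0,-0.6,0,0,0,0,0,-0.8,0,0,0,0,0,0,0,0,0,0,0,0,0,0,0], squeeze=40)

```text
time_s: 32.25
ee_pos: [0.5027, -0.0714, 0.1027]
eef_rot: [-3.141, 0.001, 3.141]
ft_force: [0.7, 0.7, -2.9]
finger_gap: 0.0599
```

servo_tool(deltas=[0,0,-1,0,0,0,0,0,-2,0,0,0,-0.5,-0.5,-1.5,0,0,0,-1.2,-1.1,-0.5,0,0,0,-2,-1.9,0,0,0,0,-2.2,-2,0,0,0,0,-2.2,-2,0,0,0,0,-2,-1.9,0,0,0,0,-1.5,-1.5,0,0,0,0,-1,-0.9,0,0,0,0,0,0,0,0,0,0,0,0,0,0,0,0])

```text
time_s: 33.45
ee_pos: [0.6277, -0.1891, 0.152]
eef_rot: [3.141, -0.001, 3.141]
ft_force: [-0.0, -1.3, -2.0]
finger_gap: 0.0593
```

servo_tool(deltas=[0,0,0.7,0,0,0,0,0,1.2,0,0,0,0,0,1.5,0,0,0,0,0,1.2,0,0,0,0,0,0.7,0,0,0,0,0,0.3,0,0,0,0,0,0,0,0,0,0,0,0,0,0,0])

```text
time_s: 34.25
ee_pos: [0.6288, -0.1896, 0.0967]
eef_rot: [-3.141, 0.001, 3.141]
ft_force: [0.5, -0.3, -1.4]
finger_gap: 0.0596
```

servo_tool(deltas=[0,0,0.5,0,0,0,0,0,0.3,0,0,0,0,0,0.1,0,0,0,0,0,0,0,0,0])

```text
time_s: 34.65
ee_pos: [0.628, -0.1893, 0.0869]
eef_rot: [3.141, -0.001, 3.141]
ft_force: [-0.3, -0.4, -2.2]
finger_gap: 0.0595
```

servo_tool(deltas=[0,0,0.1,0,0,0,0,0,0.05,0,0,0,0,0,0,0,0,0])

```text
time_s: 34.95
ee_pos: [0.6284, -0.1894, 0.0865]
eef_rot: [-3.141, 0.0, 3.141]
ft_force: [-1.8, 0.2, 0.1]
finger_gap: 0.0598
```

servo_tool(deltas=[0,0,0.05,0,0,0,0,0,0,0,0,0])

```text
time_s: 35.15
ee_pos: [0.6284, -0.1894, 0.0864]
eef_rot: [-3.141, 0.0, 3.141]
ft_force: [-3.8, 0.7, 5.1]
finger_gap: 0.0596
```

servo_tool(deltas=[0,0,0,0,0,0,0,0,0,0,0,0,0,0,0,0,0,0,0,0,0,0,0,0,0,0,-0.5,0,0,0,0,0,-1.5,0,0,0,0,0,-2.5,0,0,0,0,0,-2.5,0,0,0,0,0,-2,0,0,0,0,0,-1,0,0,0,0,0,0,0,0,0], fingers=0)

```text
time_s: 36.25
ee_pos: [0.6299, -0.19, 0.1886]
eef_rot: [-3.139, 0.005, 3.141]
ft_force: [0.8, -0.3, 0.4]
finger_gap: 0.0853
```

servo_tool(deltas=[0.8,0,0,0,0,0,1.5,2,0,0,0,0,2,3,0,0,0,0,2.1,3.5,0,0,0,0,2.1,3.8,0,0,0,0,2.1,3.8,0,0,0,0,1.8,3.5,0,0,0,0,1.5,2.7,0,0,0,0,0.9,2,0,0,0,0,0.5,1,0,0,0,0,0,0,0,0,0,0,0,0,0,0,0,0])

```text
time_s: 37.45
ee_pos: [0.4752, 0.0631, 0.1847]
eef_rot: [-3.141, -0.001, 3.141]
ft_force: [0.1, -0.5, 0.5]
finger_gap: 0.0853
```

Run:
```python
from h import *
S,T=snap("scene"),snap("top"); print(manip.read_state()["ee_pos"])
b=S["image"][130:350,200:440]; c=T["image"][140:290,180:450]
cv2.imwrite("pics/a6.png",np.hstack([cv2.resize(b[:,:,::-1],(400,367)),cv2.copyMakeBorder(cv2.resize(c[:,:,::-1],(400,222)),0,145,0,0,cv2.BORDER_CONSTANT)]))
```

```text
[0.47576592 0.06275898 0.18503572]
```

View pics/a6.png

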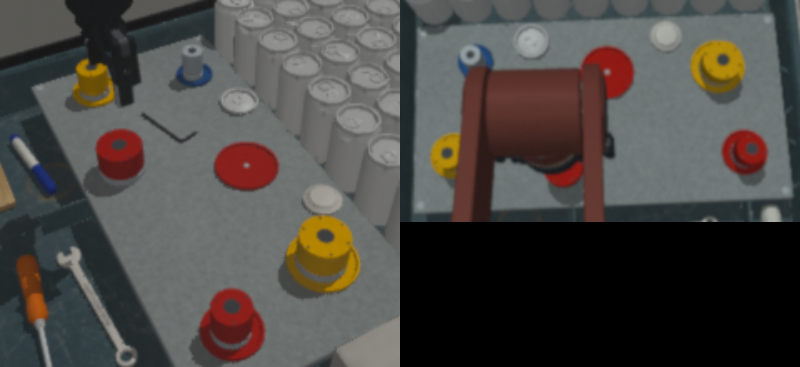

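Yellow lifter stands in its large dish, and the red lifter is the last part left. I'm lowering to z 0.083, with the same staged close as the last grip.

servo_tool(deltas=[0,0,1,0,0,0,0,0,2,0,0,0,0,0,2,0,0,0,0,0,2,0,0,0,0,0,1.7,0,0,0,0,0,0.9,0,0,0,0,0,0.4,0,0,0,0,0,0.2,0,0,0,0,0,0,0,0,0,0,0,0,0,0,0], squeeze=25)

```text
time_s: 38.55
ee_pos: [0.4762, 0.0637, 0.084]
eef_rot: [-3.142, 0.002, 3.141]
ft_force: [-0.5, 0.2, 0.0]
finger_gap: 0.0852
```

servo_tool(deltas=[0,0,0,0,0,0,0,0,0,0,0,0,0,0,0,0,0,0,0,0,0,0,0,0], fingers=0.32, squeeze=25)

```text
time_s: 38.95
ee_pos: [0.476, 0.0635, 0.0842]
eef_rot: [-3.141, 0.001, 3.142]
ft_force: [-2.3, -0.8, 6.0]
finger_gap: 0.0604
```

servo_tool(deltas=[0,0,0,0,0,0,0,0,0,0,0,0,0,0,0,0,0,0,0,0,0,0,0,0], fingers=0.45, squeeze=40)

```text
time_s: 39.35
ee_pos: [0.4759, 0.0635, 0.0845]
eef_rot: [-3.141, 0.001, 3.142]
ft_force: [-2.5, -2.1, 6.6]
finger_gap: 0.0595
```

servo_tool(deltas=[0,0,-0.2,0,0,0,0,0,-0.4,0,0,0,0,0,-0.8,0,0,0,0,0,-1.2,0,0,0,0,0,-1.7,0,0,0,0,0,-1.5,0,0,0,0,0,-0.8,0,0,0,0,0,-0.4,0,0,0,0,0,0,0,0,0])

```text
time_s: 40.25
ee_pos: [0.4756, 0.0637, 0.1538]
eef_rot: [3.142, 0.001, 3.141]
ft_force: [0.1, -0.4, -3.0]
finger_gap: 0.0593
```

servo_tool(deltas=[-0.7,-0.3,0,0,0,0,-1.4,-0.7,0,0,0,0,-1.9,-1,0,0,0,0,-2.1,-1.1,0,0,0,0,-2.1,-1.1,0,0,0,0,-2.1,-1,0,0,0,0,-1.9,-0.9,0,0,0,0,-1.5,-0.75,0,0,0,0,-0.9,-0.5,0,0,0,0,-0.5,-0.2,0,0,0,0,0,0,0,0,0,0,0,0,0,0,0,0])

```text
time_s: 41.45
ee_pos: [0.6256, -0.0116, 0.1527]
eef_rot: [3.141, -0.002, 3.141]
ft_force: [0.2, 0.3, -4.6]
finger_gap: 0.0594
```

servo_tool(deltas=[0,0,0.7,0,0,0,0,0,1.2,0,0,0,0,0,1.5,0,0,0,0,0,1.2,0,0,0,0,0,0.7,0,0,0,0,0,0.5,0,0,0,0,0,0.3,0,0,0,0,0,0.1,0,0,0,0,0,0,0,0,0,0,0,0,0,0,0])

```text
time_s: 42.45
ee_pos: [0.6269, -0.0119, 0.0919]
eef_rot: [-3.141, 0.001, 3.141]
ft_force: [0.2, -0.6, -3.4]
finger_gap: 0.0589
```

servo_tool(deltas=[0,0,0.1,0,0,0,0,0,0.1,0,0,0,0,0,0,0,0,0])

```text
time_s: 42.75
ee_pos: [0.6262, -0.0118, 0.0891]
eef_rot: [-3.142, -0.0, 3.141]
ft_force: [0.5, -0.1, -4.4]
finger_gap: 0.0595
```

servo_tool(deltas=[0,0,0.1,0,0,0,0,0,0.1,0,0,0,0,0,0.05,0,0,0,0,0,0,0,0,0])

```text
time_s: 43.15
ee_pos: [0.6264, -0.0119, 0.0876]
eef_rot: [-3.142, -0.0, 3.141]
ft_force: [-4.0, -0.4, 2.9]
finger_gap: 0.0594
```

servo_tool(deltas=[0,0,0,0,0,0,0,0,0,0,0,0,0,0,0,0,0,0,0,0,0,0,0,0,0,0,-0.5,0,0,0,0,0,-1.5,0,0,0,0,0,-3,0,0,0,0,0,-3.5,0,0,0,0,0,-3.5,0,0,0,0,0,-3,0,0,0,0,0,-1.5,0,0,0], fingers=0)

```text
time_s: 44.25
ee_pos: [0.6284, -0.0121, 0.2574]
eef_rot: [-3.141, 0.008, 3.141]
ft_force: [-0.5, -0.5, 0.5]
finger_gap: 0.0854
```

servo_tool(deltas=[1,0,0,0,0,0,2,0,0,0,0,0,3,0,0,0,0,0,3,0,0,0,0,0,3,0,0,0,0,0,3,0,0,0,0,0,3,0,0,0,0,0,2,0,0,0,0,0,1,0,0,0,0,0,0,0,0,0,0,0,0,0,0,0,0,0])

```text
time_s: 45.35
ee_pos: [0.4164, -0.0118, 0.2512]
eef_rot: [3.141, -0.0, 3.141]
ft_force: [0.5, 0.2, 0.4]
finger_gap: 0.0856
```

Run:
```python
from h import *
np.set_printoptions(precision=4,suppress=True)
S,T=snap("scene"),snap("top"); print(manip.read_state()["ee_pos"])
b=S["image"][130:350,200:440]; c=T["image"][140:290,180:450]
cv2.imwrite("pics/a7.png",np.hstack([cv2.resize(b[:,:,::-1],(400,367)),cv2.copyMakeBorder(cv2.resize(c[:,:,::-1],(400,222)),0,145,0,0,cv2.BORDER_CONSTANT)]))
D=dict(ylift=(.6288,-.1897),rlift=(.6265,-.0117),ychuck=(.501,.234),rchuck=(.4888,-.2208),roll=(.6525,.1995))
for s,nm in ((S,"S"),(T,"T")):
    for k,P in D.items():
        u=proj(s,[*P,.106]); x0,y0=(u-7).round().astype(int); hs=cv2.cvtColor(s["image"],cv2.COLOR_RGB2HSV)[y0:y0+15,x0:x0+15]
        m=(hs[...,1]<110) if k!="roll" else (hs[...,2]<100)
        n,l,stt,c=cv2.connectedComponentsWithStats(m.astype(np.uint8)); i=l[7,7]
        print(nm,k,stt[i],"off mm",(ray(s,c[i]+[x0,y0],.106)[0]-P)*1000)
```

```text
[ 0.417  -0.0118  0.2516]
S ylift [ 3  4  9  7 55] off mm [-0.375  1.055]
S rlift [ 3  5  8  5 36] off mm [-0.1916  0.8344]
S ychuck [  0   0  15  15 217] off mm [ 0.4902 -0.7237]
S rchuck [ 2  2 10  9 65] off mm [-0.169   0.9528]
S roll [5 6 4 3 9] off mm [-1.1858  1.3534]
T ylift [ 4  5  7  7 39] off mm [-2.0764  0.1791]
T rlift [ 3  4  8  8 46] off mm [-1.662   0.2358]
T ychuck [ 4  5  7  7 35] off mm [-2.366  -0.0397]
T rchuck [ 4  5  7  7 40] off mm [-1.5772  0.4452]
T roll [ 5  6  5  4 16] off mm [-2.1881  0.4845]
```

View pics/a7.png

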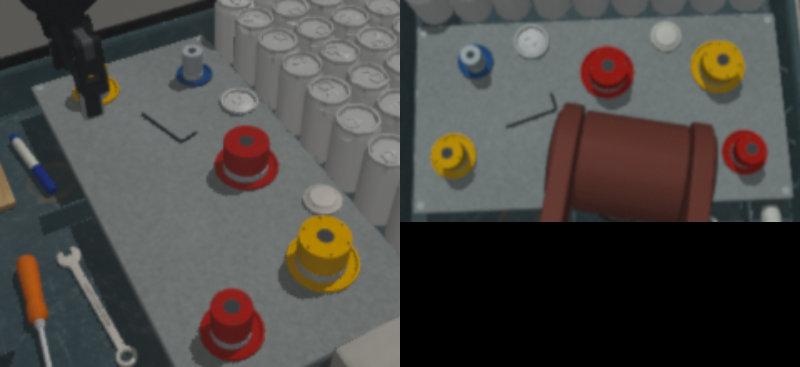

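All five parts stand upright in their dishes, within about 2.5 mm of centre, and the arm is clear.

```bash
python3 -c "
from cell import order
print(order.hand_in())"
```

```text
the job is handed in; nothing more can be done
None
```

All five parts are standing upright in their own dishes, and I handed the job in at about 45 s of the 141 s allowed. The order was roll to the blue dish, yellow chuck, red chuck, yellow lifter, then red lifter. The hand-in reported no verdict.

- **Last check:** the final top-camera picture puts every part within about 2.5 mm of its dish centre, against the 12 mm allowed, and all look upright. The arm was well clear, with the gripper open and no contact force.
- **Agreement of the cameras:** the two views differed by up to about 2 mm, in line with the stated calibration. In the last scene view the arm hid the yellow chuck, so the scene number for it is not valid. Its final position rests on the top view and on an earlier clear scene view taken after it was placed.
- **One failed grasp:** the first try on the yellow lifter shut on nothing, with about 16 N on the wrist. I did not find the cause for certain; the grip may have been too high, because the open pads sit further back. The pictures showed the lifter had not moved, so I gripped again about 5 mm lower, closing more gently in stages. I used the same approach for the red lifter.

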